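Clamp a steel bar in the cut-off fixture with its captive screw-knob

ROBOT

A 6-joint arm with a two-finger parallel gripper is mounted at the origin on a cart in front of the work surface, level with it; the furniture and walls round the work are solid. World frame = base frame: x ahead of the robot, y to its left, z up, the work surface at z = 0. Lengths are in m, angles in rad, forces in N, time in s.
With the tool pointing down it reaches from about 0.275 to 0.875 m from the base axis. Payload 12.5 kg.
Tool frame: the origin (TCP) lies midway between the tips of the shut fingers; the grasp point (between the pads) lies 19 mm behind it (ctrl.grip_depth is the z of the grasp point in the tool frame, in m); z points along the fingers, y is the line along which they close (so a half turn about z gives the same grasp; the last joint's range is limited). The gripper opens to 85 mm and grips with 20 to 120 N. Pads are 22 mm wide; open, the fingers measure 114 mm over their backs; the gripper's body (76 mm by 85 mm) begins 54 mm behind the grasp point. The pads swing forward as they close: fully open they stand 13 mm farther back than shut.
Start: joints at [-1.216, 0.351, 1.652, -0, 1.139, -0.085], TCP at [0.234, -0.498, 0.206] pointing down, gripper open.
Joint ranges: [-2.75, 2.75], [-0.79, 2.1], [0.01, 2.65], [-1.57, 4.71], [0.07, 3.14], [-2.87, 2.87]. Speed limits (rad/s): [2.22, 2.22, 2.79, 3.14, 3.14, 3.14].

INTERFACE

Orientations are given as a unit quaternion [w, x, y, z].
In Python, from plant import telemetry, optics, workorder, boxes_of, ctrl gives the robot as it stands.
- The arm moves only by the tool jog_arm, never from a script. Its argument "plan" is a list of rows, each a list of 3 entries, a list of its own where there are three numbers: the opening, from 0 (shut) to 1 (fully open), then the shift along the tool's x, y, z in cm, then the turn, a rotation vector about the tool's x, y, z in degrees. A call has 1 to 10 rows; each row is the pose to reach, as a shift and turn from the pose commanded when the call began, along the tool's axes at that moment; what a row does not reach only later rows make up. A row lasts 1/12 s, in which the tool goes at most 41.7 mm and 7.16 degrees, less where a joint would pass 70% of its speed; a pose out of reach is approached as far as the arm can. A call with a gripper value outside its range is refused whole. The fingers move at their own pace and stop on an object; "force" is the grip in N (left out, the last holds). Time passes only in rows, so rows that repeat a pose let the fingers close. It gives the time, the measured TCP pose, the force, the opening and the grip force at its end, in the units of the state.
- telemetry.get_state(): the state, without advancing time (a new reading comes with each control period).
- optics.grab_frame(name): name is "side" or "top" or "wrist"; returns a dict with "color" (400x640x3 uint8, red, green, blue), "fx", "fy", "cx", "cy" (pixels), "k1" (the pictures are not rectified: a ray, as slopes to the right and down, at radius r is drawn at 1 + k1 r^2 times it, then the intrinsics apply), "T" (4x4, takes a point from camera to world coordinates). Camera axes: x right, y down, z forward; pixel columns grow to the right and rows downward; lengths in m; the calibration is good to about 2 mm. A picture is of the moment at which its call begins. There is no depth.
- workorder.finish_job(): hands the job in; it is judged then, once.
Trained networks look in a picture, given as the dict that the camera call returned (one of the last four; its "shot" number tells which), for a name from the list of things; names that differ only in an ending like _2 or _b are one class to them, and where a whole thing is asked for, a point or a joint stands for the part that bears it (a point fixed in the world has none). Each returns a list of dicts, best first, with "confidence" (0 to 1); they miss things now and then, are a little off and sometimes report something else, mostly with a low value. They report only what shows in the picture. A call takes as long as a camera call.
- boxes_of(thing, picture): "at" ([row, column] in pixels, amid what is visible of it).
The state is a dict: "time": time; "q": joint angles; "joint_velocities": joint speeds; "effort": joint torques, N m; "tcp_pos": TCP position; "eef_rot": TCP orientation; "ft_force": force on the tool from outside, world axes, zero at the start; "ft_torque": the same for the moment, N m; "opening": finger opening in m; "finger_force": force on a finger pad.
Only numpy, scipy, OpenCV 4.12 (cv2) and the standard library are available. Lean on these libraries where they do the work, as an engineer would, in place of code of your own. Each camera call takes 0.05 s, during which the arm holds its last target. There are 200 camera calls.

TASK

Get the steel bar ready for sectioning: lay it in the two V saddles of the fixture with its bare end right up against the stop plate, then swing the clamp strap fully over it. Start the captive knob by pushing it down against its spring and turning it clockwise until it is home, so that the strap holds the bar. Leave the other things on the desk where they are.

Things in the scene. Friction and masses are not known exactly. Their poses are not given: they have to be found in the camera images.
- fixture: Fixed grey cut-off fixture: base plate 172 mm (x) by 152 mm (y from -85 to +67), 12 mm thick; origin under it on the desk, x away from the robot towards the guide post, y along the bar's place, z up. Boss (33 mm across, top 40 mm up) at x = -68, y = 0; guide post (18 mm across, 95 mm tall) at x = +68, y = 0.
- bar_seat (a point): Where the middle of the bar (bar_mid) belongs when its bare end touches the stop: x = 0, y = -4, 42 mm up; axes as the fixture's. The two steel saddles (90 degree V with a mouth 28 mm wide; 50 mm along x, 20 mm along y, 40.5 mm tall) stand at fixture y = -40 and +40: 60 mm free between them for the fingers.
- stop_face (a point): Point on the stop plate (44 mm wide, 57 mm tall, facing fixture +y) that the centre of the bar's bare end touches: 71 mm from bar_seat along the fixture's -y
- boss_mouth (a point): Centre of the top of the threaded boss that the knob's stud enters, 40 mm up; straight below knob_top when the strap is closed
- bar: Loose ground steel bar, round, diameter 17.6 mm, 142 mm long, 0.13 to 0.27 kg, lying on the desk; origin under its middle, x along the bar towards the bare steel end; the other end has an 18 mm white plastic cap. Its axis lies 7.8 mm above the origin. It balances 9 mm from the middle towards the bare end: grasp it across its diameter there or a little nearer the middle, firmly.
- bar_mid (a point): Middle of the bar on its axis; x along the bar towards the bare end
- bar_bare_end (a point): Centre of the bar's bare end face
- strap (a joint): Swing of the aluminium clamp strap about the guide post, rad: 0 = closed across the bar, at a positive stop, knob over the boss; grows clockwise seen from above, towards fixture +y, to 1.6. Starts open at 1.2 to 1.5; stays where it is left (0.04 Nm friction). Strap 28 mm wide, 136 mm from post to knob, underside 60, top 72, nylon pad under its middle 55.5 mm above the desk
- strap_pivot (a point): On the strap's upright turning axis, level with the strap's top
- strap_lift (a joint): How far the strap is pressed down along the guide post, m: a weak spring (2 to 4 N) holds it up at 0; its pad meets a seated bar at about 0.005; limit 0.0075
- knob_top (a point): Centre of the top of the round black ribbed knob (42 mm across, 30 mm tall) in the end of the strap, 112 mm above the desk when free (carry the bar clear over it); the stud beneath it then ends 2.5 mm above the boss. Grasp it across its diameter from above, at any yaw, finger tips at most 28 mm below its top
- screw_push (a joint): How far the knob is pushed down in the strap, m: sprung up to 0, 1400 N/m with 2 N preload, limit 0.0095. Push it to 0.006 to 0.008 (about 10 to 13 N; with the strap's own 0.005 that is 11 to 13 mm of knob travel) and hold it there while turning, then the thread catches; once home the thread holds it at about 0.005
- knob (a joint): Turn of the knob in the strap, rad, growing clockwise seen from above, limits -0.25 and 1.45, 0.1 Nm. The stud's lugs enter the boss only at -0.2 to 0.2, where it starts: keep it there while swinging the strap (a gripper holding it must turn with the strap). Pushed down and turned clockwise it catches and is drawn down, home at 1.25 to 1.45; turned without the push it does not catch
- slide_box: Bystander: grey plastic slide box 35x83x30 mm on the desk's front edge; leave it
- pen: Bystander: white pen with a red cap, 135 mm long, on the desk's front edge; leave it
- hex_key: Bystander: hexagon key, 31x88x5 mm, lying behind the bar; leave it
- loupe: Bystander: folding loupe, 35x28x12 mm, lying behind the bar near the hexagon key; leave it

How it is judged:
By the outcome, as a careful person would: the job done as asked, in the order asked, and still so for the second after the job is handed in, with the robot touching nothing.
It also fails if it takes over 50 s, if anything falls off the work surface, if the arm or the gripper's body presses on something with over 40 N, if the wrist force passes 120 N, or if a joint passes its speed limit or range.

## Working session

There is one attempt and no reset: what is moved stays moved. The work goes in short steps, Python scripts to look and compute and a tool call to move; the robot and the scene stay as the last step left them, time stands still between calls to the robot, and variables do not carry over. Pictures are saved under pics/ and viewed, at most 10 in all, crops included, and the job is handed in when it is done.

Besides the shell and the picture viewer there is one more tool, called after "Emit:" in YAML: its name, and indented under it one key for each argument. jog_arm: Moves the arm, as the interface text tells. Its arguments: {"type":"object","properties":{"plan":{"type":"array"},"force":{"type":"number"}},"required":["plan"]}

```bash
mkdir -p pics; ls
cat > h.py <<'E'
import numpy as np, cv2, json
from plant import telemetry, optics, workorder, boxes_of, ctrl
def ray(p,rc):
    K=np.array([[p['fx'],0,p['cx']],[0,p['fy'],p['cy']],[0,0,1]],float)
    u=cv2.undistortPoints(np.array([[[rc[1],rc[0]]]],float),K,np.array([p['k1'],0,0,0.]))[0,0]
    T=np.array(p['T']); return T[:3,3],T[:3,:3]@np.array([u[0],u[1],1])
def at_z(p,rc,z):
    o,d=ray(p,rc); return o+d*(z-o[2])/d[2]
def tri(obs):
    A=np.zeros((3,3));b=np.zeros(3)
    for p,rc in obs:
        o,d=ray(p,rc);d=d/np.linalg.norm(d);M=np.eye(3)-np.outer(d,d);A+=M;b+=M@o
    return np.linalg.solve(A,b)
def proj(p,X):
    T=np.array(p['T']);c=T[:3,:3].T@(np.array(X,float)-T[:3,3]);s=c[:2]/c[2];s=s*(1+p['k1']*(s@s))
    return [float(round(p['fy']*s[1]+p['cy'],1)),float(round(p['fx']*s[0]+p['cx'],1))]
def save(p,n): cv2.imwrite('pics/'+n,p['color'][:,:,::-1])
E
python3 - <<'E'
from h import *
np.set_printoptions(precision=4,suppress=True)
s=telemetry.get_state(); print(s['tcp_pos'],s['eef_rot'],ctrl.grip_depth,s['opening'],s['time'])
P={n:optics.grab_frame(n) for n in('top','side','wrist')}
for n,p in P.items():
    save(p,n+'0.png'); print(n,p['fx'],p['k1'],np.array(p['T']))
    for t in ['bar','bar_mid','bar_bare_end','bar_seat','stop_face','boss_mouth','strap','strap_pivot','knob_top','fixture','hex_key','loupe','slide_box','pen']:
        try:
            r=boxes_of(t,p)
            print(n,t,[(np.round(x['at'],1),round(x['confidence'],2)) for x in r[:2]])
        except Exception as e: print(n,t,e)
print(telemetry.get_state()['time'])
E
```

```text
pics
[ 0.2341 -0.4973  0.2054] [-0.0006  0.9759  0.2181 -0.0001] -0.0187 0.08516124915304467 0.0
top 439.6772372852946 0.00855735954908011 [[-0.0188 -0.9944  0.1035  0.3699]
 [-0.9995  0.0161 -0.027  -0.1256]
 [ 0.0252 -0.104  -0.9943  0.9207]
 [ 0.      0.      0.      1.    ]]
top bar [(array([212. , 214.2]), 0.73)]
top bar_mid [(array([214.4, 212.8]), 0.6), (array([152.1, 285. ]), 0.19)]
top bar_bare_end [(array([211.3, 213. ]), 0.67)]
top bar_seat [(array([179.4, 348.3]), 0.77)]
top stop_face [(array([179. , 348.5]), 0.89)]
top boss_mouth [(array([179. , 346.3]), 0.6)]
top strap [(array([147.4, 309.6]), 0.63), (array([149.8, 285.7]), 0.42)]
top strap_pivot [(array([147.9, 308.8]), 0.75), (array([149.3, 282.4]), 0.16)]
top knob_top [(array([147.6, 281.8]), 0.61)]
top fixture [(array([177.2, 346.6]), 0.74)]
top hex_key []
top loupe [(array([134.9, 255.1]), 0.72)]
top slide_box []
top pen [(array([256. , 303.7]), 0.92)]
side 383.1659333421913 -0.0009121380487501271 [[-0.8961 -0.172   0.4092  0.1094]
 [-0.4438  0.3619 -0.8198  0.5884]
 [-0.0071 -0.9162 -0.4006  0.4373]
 [ 0.      0. 
[... 449 characters left out ...]
array([204.9, 316. ]), 0.78)]
side hex_key [(array([267.9, 287.7]), 0.34)]
side loupe [(array([233.3, 244.4]), 0.66)]
side slide_box [(array([200.8, 386.9]), 0.74), (array([192.8, 273.7]), 0.43)]
side pen []
wrist 281.7441402901394 -0.0057869002541450845 [[ 0.4255 -0.8657 -0.2637  0.3016]
 [-0.9049 -0.4073 -0.1231 -0.4655]
 [-0.0008  0.2911 -0.9567  0.3727]
 [ 0.      0.      0.      1.    ]]
wrist bar []
wrist bar_mid []
wrist bar_bare_end []
wrist bar_seat []
wrist stop_face []
wrist boss_mouth []
wrist strap [(array([ 17., 226.]), 0.23)]
wrist strap_pivot []
wrist knob_top []
wrist fixture []
wrist hex_key []
wrist loupe []
wrist slide_box [(array([ 17.2, 224.5]), 0.67)]
wrist pen []
2.25
```

Run:
```python
import cv2
a=cv2.imread('pics/top0.png');b=cv2.imread('pics/side0.png')
cv2.imwrite('pics/t1.png',cv2.resize(a[100:290,160:420],None,fx=3,fy=3,interpolation=cv2.INTER_CUBIC))
cv2.imwrite('pics/s1.png',cv2.resize(b[140:320,200:440],None,fx=3.3,fy=3.3,interpolation=cv2.INTER_CUBIC))
```

```text
(no output)
```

View pics/t1.png

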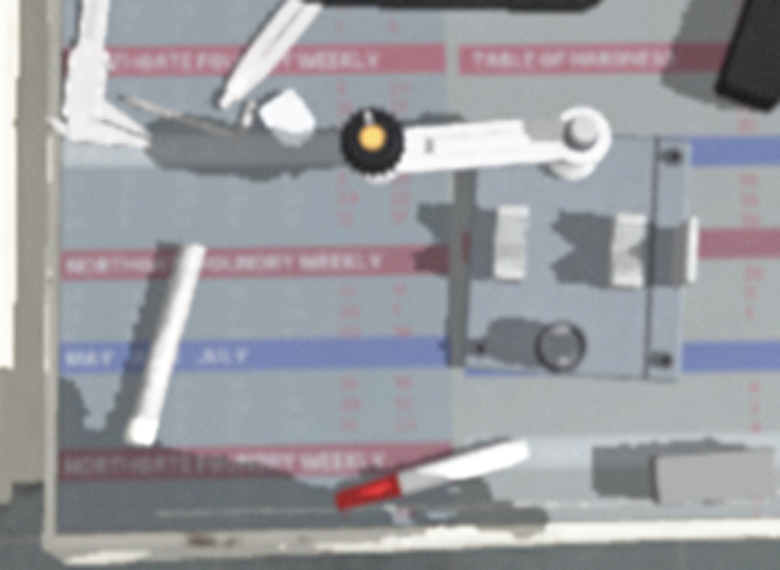

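View pics/s1.png

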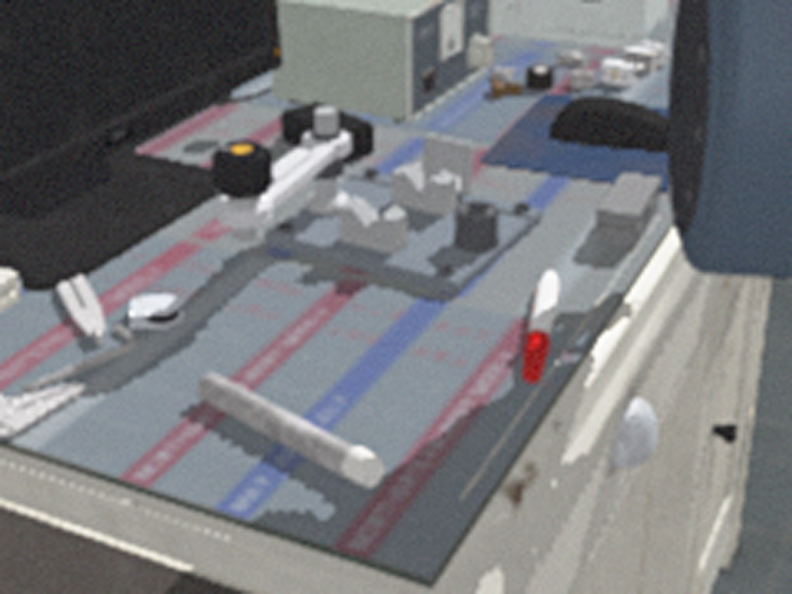

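The top view (3x crop) shows the bar from its cap at crop (142,432) to its bare end at (193,248). The fixture post top is at (583,130), the boss at (560,345) and the knob at (372,137). The stop is on the right (world -y) and the strap is open. The side view agrees.

```bash
cat > m1.py <<'E'
from h import *
np.set_printoptions(precision=4,suppress=True)
P={n:optics.grab_frame(n) for n in('top','side')}
t=lambda x,y:[100+(y-1)/3,160+(x-1)/3]
s=lambda x,y:[140+(y-1)/3.3,200+(x-1)/3.3]
for n,a,b,z in [('post',(582,130),(326,112),.095),('boss',(561,345),(477,208),.04),('knob',(372,137),(242,150),.112),('bare',(195,249),(212,384),.0088),('cap',(142,432),(366,468),.0088)]:
    print(n,at_z(P['top'],t(*a),z),at_z(P['side'],s(*b),z),tri([(P['top'],t(*a)),(P['side'],s(*b))]))
for n,c,z in [('saddleL',(511,243),.0405),('saddleR',(628,250),.0405),('stop',(692,250),.057),('cornBR',(683,380),.012),('cornTR',(691,141),.012),('cornBL',(466,370),.012)]:
    print(n,at_z(P['top'],t(*c),z))
E
python3 m1.py
```

```text
post [ 0.5669 -0.2307  0.095 ] [ 0.5695 -0.227   0.095 ] [ 0.569  -0.23    0.0938]
boss [ 0.4332 -0.2193  0.04  ] [ 0.4378 -0.2219  0.04  ] [ 0.4346 -0.2185  0.0419]
knob [ 0.5601 -0.097   0.112 ] [ 0.5624 -0.0947  0.112 ] [ 0.5616 -0.0963  0.1113]
bare [0.5066 0.0304 0.0088] [0.5109 0.0318 0.0088] [0.5085 0.0314 0.0088]
cap [0.3807 0.0662 0.0088] [0.384  0.0674 0.0088] [0.3823 0.0669 0.0088]
saddleL [ 0.5028 -0.1873  0.0405]
saddleR [ 0.4968 -0.2664  0.0405]
stop [ 0.4938 -0.3064  0.057 ]
cornBR [ 0.4096 -0.3062  0.012 ]
cornTR [ 0.5778 -0.318   0.012 ]
cornBL [ 0.4191 -0.1562  0.012 ]
```

```bash
cat >> h.py <<'E'
def rel(x,y,z,yaw):
    "shift (cm) and turn (deg) from now to a tool-down pose with tool x at yaw (deg)"
    from scipy.spatial.transform import Rotation as R
    s=telemetry.get_state();q=s['eef_rot'];r=R.from_quat([q[1],q[2],q[3],q[0]])
    d=r.inv().apply(np.array([x,y,z])-s['tcp_pos'])*100
    w=np.radians(yaw);M=np.array([[np.cos(w),np.sin(w),0],[np.sin(w),-np.cos(w),0],[0,0,-1]]).T.copy()
    M=np.column_stack([[np.cos(w),np.sin(w),0],[np.sin(w),-np.cos(w),0],[0,0,-1]])
    v=(r.inv()*R.from_matrix(M)).as_rotvec(degrees=True)
    print('shift',np.round(d,2),'turn',np.round(v,1),'t',round(s['time'],2),'tcp',np.round(s['tcp_pos'],4),'F',np.round(s['ft_force'],1),'open',round(s['opening'],4),'q6',round(s['q'][5],2))
E
sed -i '/copy()$/s/;M=.*//' h.py
```

Emit:
jog_arm:
  plan:
    - [1, [42.8, -40, 0], [0, 0, -70]]
    - [1, [42.8, -40, 0], [0, 0, -70]]
    - [1, [42.8, -40, 0], [0, 0, -70]]
    - [1, [42.8, -40, 0], [0, 0, -70]]
    - [1, [42.8, -40, 0], [0, 0, -70]]
    - [1, [42.8, -40, 0], [0, 0, -70]]
    - [1, [42.8, -40, 0], [0, 0, -70]]
    - [1, [42.8, -40, 0], [0, 0, -70]]
    - [1, [42.8, -40, 0], [0, 0, -70]]
    - [1, [42.8, -40, 0], [0, 0, -70]]

```text
time: 3.18
tcp_pos: [0.3889, -0.1087, 0.2062]
eef_rot: [0.0, 0.672, 0.741, 0.0]
ft_force: [1.7, -0.4, 0.2]
opening: 0.0853
finger_force: 0.0
```

```bash
python3 -c "
from h import *
rel(.4505,.047,.206,164.3)"
```

```text
shift [14.9   7.64  0.02] turn [  0.    0.  -68.7] t 3.18 tcp [ 0.3889 -0.1087  0.2062] F [ 1.7 -0.4  0.2] open 0.0853 q6 -0.48
```

Emit:
jog_arm:
  plan:
    - [1, [14.9, 7.6, 0], [0, 0, -69]]
    - [1, [14.9, 7.6, 0], [0, 0, -69]]
    - [1, [14.9, 7.6, 0], [0, 0, -69]]
    - [1, [14.9, 7.6, 0], [0, 0, -69]]
    - [1, [14.9, 7.6, 0], [0, 0, -69]]
    - [1, [14.9, 7.6, 0], [0, 0, -69]]
    - [1, [14.9, 7.6, 0], [0, 0, -69]]
    - [1, [14.9, 7.6, 0], [0, 0, -69]]
    - [1, [14.9, 7.6, 0], [0, 0, -69]]
    - [1, [14.9, 7.6, 0], [0, 0, -69]]

```text
time: 4.02
tcp_pos: [0.4507, 0.0447, 0.2059]
eef_rot: [0.0, 0.134, 0.991, -0.0]
ft_force: [-0.4, 0.2, -0.3]
opening: 0.0857
finger_force: 0.0
```

Run:
```python
from h import *
p=optics.grab_frame('wrist'); save(p,'w1.png')
import pickle; pickle.dump(p,open('w1.pkl','wb'))
rel(.4505,.047,.206,164.3)
print(boxes_of('bar',p)[:1]); print('pred bare,cap',proj(p,[.5085,.0314,.0088]),proj(p,[.3823,.0669,.0088]))
```

```text
shift [ 0.08  0.22 -0.  ] turn [0.  0.  0.5] t 4.07 tcp [0.4507 0.0447 0.206 ] F [ 0.3  0.  -0.4] open 0.0857 q6 -1.31
[{'at': [159.4, 324.0], 'confidence': 0.95}]
pred bare,cap [213.7, 319.1] [114.3, 319.8]
```

View pics/w1.png

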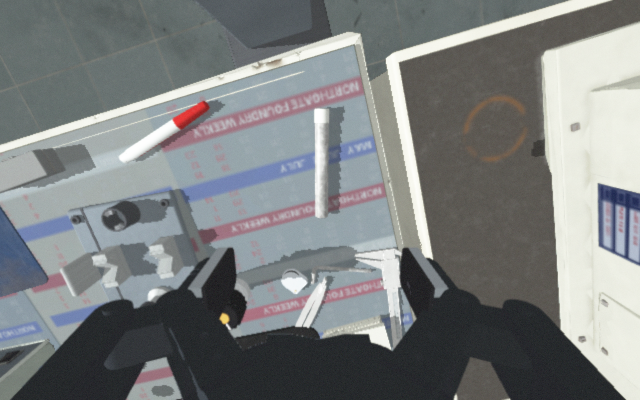

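The wrist view shows the bar upright, from its cap at (row 108, col 321) to its bare end at (217, 321), within 2 px of the prediction.

Run:
```python
from h import *
import pickle; p=pickle.load(open('w1.pkl','rb'))
g=p['color'].astype(int)
for r in range(104,222,6): 
    print(r,g[r,310:334].min(axis=1))
print(g[100:112,321].min(1), g[210:224,320].min(1))
```

```text
104 [150 132 124 120 121 118 118 117 119 119 119 119 120 122 128 132 133 132
 138 141 148 150 149 153]
110 [150 152 151 162 225 254 255 255 255 255 254 252 249 241 229 210 181 169
 164 125 104 101 101 100]
116 [150 148 147 161 230 254 255 255 255 255 254 252 248 240 228 208 185 179
 168 124 106 105 105 100]
122 [148 152 149 159 219 253 253 255 255 255 253 250 244 234 222 199 172 156
 156 113 100 104 102 104]
128 [149 149 150 149 167 230 238 246 249 234 217 207 196 176 165 148 131 123
 123 102 102 100 103 101]
134 [150 153 150 150 163 229 232 240 250 244 231 221 206 184 166 150 136 129
 123 104 100 102 102 102]
140 [152 150 150 152 162 224 235 246 253 248 232 220 199 183 166 147 128 123
 114 103 101 101 101 105]
146 [156 155 153 152 163 228 247 253 254 252 242 230 211 195 171 157 148 132
 112  95  97  93  90  90]
152 [140 137 130 131 143 219 237 248 253 247 236 230 223 205 186 166 140 125
 110  98  99  96  93  97]
158 [116 121 129 139 160 222 239 247 252 247 233 227 220 211 194 158 139 124
 116  99  85  88  88  90]
164 [113 118 114 118 133 209 232 246 252 245 234 225 219 214 193 169 1
[... 367 characters left out ...]
234 241 239 247 243 231 210 186 164 147 127 123 123
 109  98  98  98  99 101]
194 [149 151 151 153 161 226 239 243 243 229 208 192 178 163 146 131 128 123
 104  99  99 100  98 100]
200 [152 154 154 146 154 217 235 238 242 225 203 187 173 163 147 125 120 124
  97  84  78  85 100 100]
206 [150 143 136 135 156 212 231 236 236 222 205 200 195 179 155 131 121 118
 110 105 100  96  92  86]
212 [137 129 122 121 136 205 232 231 238 232 224 213 191 170 144 121 121 121
 112 109 115 104 100  99]
218 [149 147 151 150 152 151 152 155 154 164 162 151 149 150 142 144 149 148
 150 148 149 150 149 151]
[135 125 120 118 119 128 138 149 182 246 252 252] [221 223 224 222 219 212 197 189 162 149 147 150 147 149]
```

Run:
```python
from h import *
import pickle; p=pickle.load(open('w1.pkl','rb'))
b=at_z(p,[217.7,321.3],.0150);c=at_z(p,[107.7,321.3],.0088)
print(b,c,np.linalg.norm(b[:2]-c[:2])); d=b-c;print(np.degrees(np.arctan2(d[1],d[0])))
u=d[:2]/np.linalg.norm(d[:2]);m=(b+c)[:2]/2;print('mid',m);g=m+.006*u;print(g)
rel(g[0],g[1],-0.002+.0,180+np.degrees(np.arctan2(d[1],d[0])))
```

```text
[0.51269987 0.03332205 0.015     ] [0.37530644 0.07073026 0.0088    ] 0.14239496917493258
-15.230773427946502
mid [0.44400315 0.05202615]
[0.44979241 0.05044991]
shift [ 0.24  0.53 20.79] turn [-0.   0.  -0.5] t 4.12 tcp [0.4507 0.0447 0.2059] F [-0.3 -0.6  0.2] open 0.0855 q6 -1.3
```

Emit:
jog_arm:
  plan:
    - [1, [0.24, 0.53, 3], [0, 0, -0.5]]
    - [1, [0.24, 0.53, 7], [0, 0, -0.5]]
    - [1, [0.24, 0.53, 11], [0, 0, -0.5]]
    - [1, [0.24, 0.53, 15], [0, 0, -0.5]]
    - [1, [0.24, 0.53, 18], [0, 0, -0.5]]
    - [0.7, [0.24, 0.53, 20], [0, 0, -0.5]]
    - [0.5, [0.24, 0.53, 20.5], [0, 0, -0.5]]
    - [0.4, [0.24, 0.53, 20.5], [0, 0, -0.5]]
    - [0.3, [0.24, 0.53, 20.5], [0, 0, -0.5]]
    - [0.3, [0.24, 0.53, 20.5], [0, 0, -0.5]]
  force: 60

```text
time: 4.95
tcp_pos: [0.4509, 0.0505, 0.0023]
eef_rot: [0.001, 0.134, 0.991, 0.0]
ft_force: [0.1, -1.2, 0.8]
opening: 0.0264
finger_force: 0.0
```

```bash
python3 -c "
from h import *
rel(.4498,.0504,.0,164.8)"
```

```text
shift [ 0.1  -0.03  0.23] turn [ 0.   0.1 -0.1] t 4.95 tcp [0.4509 0.0505 0.0023] F [ 0.1 -1.2  0.8] open 0.0264 q6 -1.29
```

Emit:
jog_arm:
  plan:
    - [0.2, [0.05, 0, 0.1], [0, 0, 0]]
    - [0.1, [0.05, 0, 0.1], [0, 0, 0]]
    - [0, [0.05, 0, 0.1], [0, 0, 0]]
    - [0, [0.05, 0, 0.1], [0, 0, 0]]
    - [0, [0.05, 0, 0.1], [0, 0, 0]]
    - [0, [0.05, 0, 0.1], [0, 0, 0]]
  force: 70

```text
time: 5.45
tcp_pos: [0.4494, 0.0506, -0.0]
eef_rot: [0.0, 0.133, 0.991, 0.0]
ft_force: [-0.3, 0.6, 0.4]
opening: 0.0
finger_force: 0.0
```

Run:
```python
from h import *
p=optics.grab_frame('wrist');q=optics.grab_frame('side')
a=p['color'][60:360,120:520]; b=q['color'][200:330,200:400]
im=np.vstack([cv2.resize(a,(600,300)),cv2.resize(b,(600,300))]); cv2.imwrite('pics/c2.png',im[:,:,::-1])
for n,r in (('w',p),('s',q)): print(boxes_of('bar',r)[:2])
rel(.45,.05,0,164.8)
```

```text
[{'at': [171.3, 316.7], 'confidence': 0.67}]
[{'at': [269.1, 286.2], 'confidence': 0.87}]
shift [-0.08 -0.04 -0.01] turn [-0.  -0.  -0.1] t 5.65 tcp [ 4.493e-01  5.060e-02 -1.000e-04] F [ 0.3 -0.3  0. ] open -0.0005 q6 -1.29
```

View pics/c2.png

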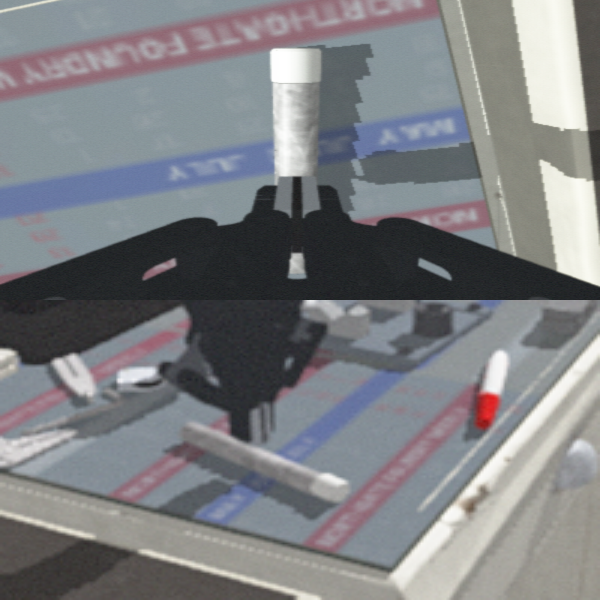

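The wrist crop shows the bar running on under the fingers, which are fully shut. In the side crop the shut fingers stand by the bar near (255,440), so I'll check where the tips really are against the bar.

Run:
```python
from h import *
q=optics.grab_frame('side');p=optics.grab_frame('wrist');t=optics.grab_frame('top')
for n,r in (('side',q),('wrist',p),('top',t)): print(n,'tcp',proj(r,[.4493,.0506,0]),'tcp+18',proj(r,[.4493,.0506,.018]),'mid',proj(r,[.444,.052,.0088]),'bare',proj(r,[.5127,.0333,.0088]),'cap',proj(r,[.3753,.0707,.0088]))
a=q['color'][215:315,225:375]; a=cv2.resize(a,(780,520),interpolation=cv2.INTER_CUBIC); cv2.imwrite('pics/c3.png',a[:,:,::-1])
```

```text
side tcp [271.9, 285.1] tcp+18 [264.2, 284.7] mid [269.2, 286.9] bare [256.2, 262.8] cap [283.7, 314.0]
wrist tcp [232.7, 317.1] tcp+18 [245.3, 317.0] mid [230.3, 316.9] bare [326.5, 317.2] cap [107.6, 316.6]
top tcp [210.6, 215.6] tcp+18 [209.9, 213.9] mid [212.8, 214.1] bare [179.8, 223.3] cap [246.4, 204.8]
```

View pics/c3.png

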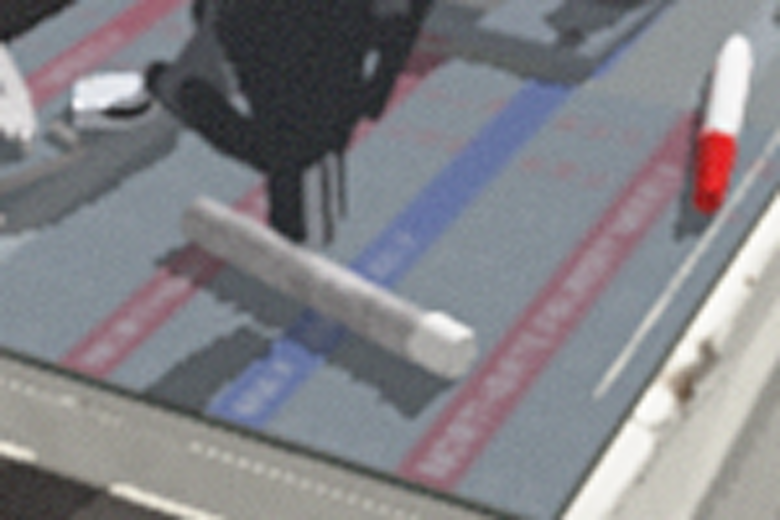

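The fingers shut over the bar with no contact: the tips are visibly about 18 mm or more above the desk while the TCP reads z = 0. The bar has not moved. I'll open and step down while watching the force.

Emit:
jog_arm:
  plan:
    - [0.5, [0, 0, 0], [0, 0, 0]]
    - [0.5, [0, 0, 0], [0, 0, 0]]
    - [0.5, [0, 0, 0], [0, 0, 0]]
    - [0.5, [0, 0, 0], [0, 0, 0]]
    - [0.5, [0, 0, 0.2], [0, 0, 0]]
    - [0.5, [0, 0, 0.4], [0, 0, 0]]
  force: 30

```text
time: 6.3
tcp_pos: [0.4494, 0.0506, -0.0042]
eef_rot: [0.0, 0.133, 0.991, 0.0]
ft_force: [-0.7, 0.1, 0.1]
opening: 0.0425
finger_force: 0.0
```

Run:
```python
from h import *
rel(.4495,.0505,0,164.8)
p=optics.grab_frame('wrist');c=p['color'][120:320,180:460]; c=cv2.resize(c,(784,560),interpolation=cv2.INTER_CUBIC)
w=np.radians(164.8);tx=np.array([np.cos(w),np.sin(w),0]);ty=np.array([np.sin(w),-np.cos(w),0])
s=telemetry.get_state();t=np.array(s['tcp_pos']);o=s['opening']/2
for k in (-1,1):
  for z,col in ((0,(255,0,0)),(.01,(0,255,0)),(.02,(255,255,0)),(.03,(0,255,255))):
    r=proj(p,t+ty*k*o+tx*.011+[0,0,z]); cv2.circle(c,(int((r[1]-180)*2.8),int((r[0]-120)*2.8)),4,col,-1)
cv2.imwrite('pics/c4.png',c[:,:,::-1])
```

```text
shift [-0.01 -0.   -0.42] turn [ 0.   0.  -0.1] t 6.3 tcp [ 0.4494  0.0506 -0.0042] F [-0.7  0.1  0.1] open 0.0425 q6 -1.29
```

View pics/c4.png

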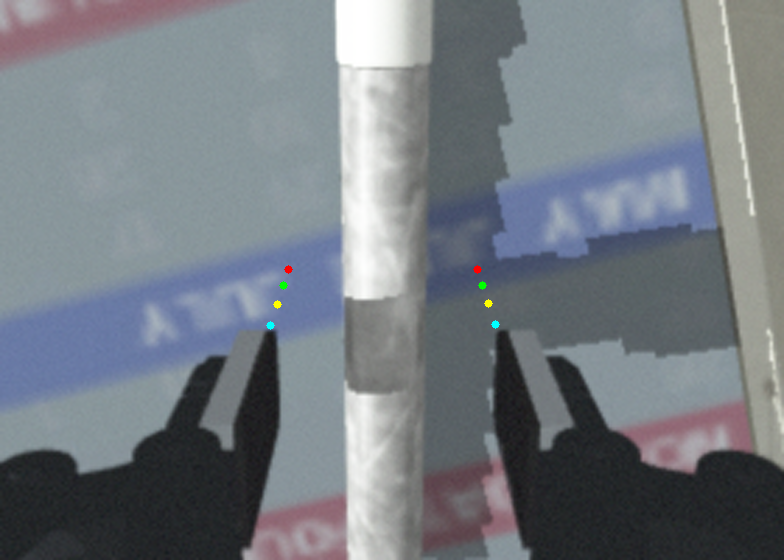

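The wrist crop shows both open fingers straddling the bar. Their tips sit about 30 mm above the reported TCP height, so the real tips are some 22 mm short of the reported TCP. I'll go lower, under force watch.

Emit:
jog_arm:
  plan:
    - [0.5, [0, 0, 0.5], [0, 0, 0]]
    - [0.5, [0, 0, 1.0], [0, 0, 0]]
    - [0.5, [0, 0, 1.3], [0, 0, 0]]
    - [0.5, [0, 0, 1.5], [0, 0, 0]]
    - [0.5, [0, 0, 1.5], [0, 0, 0]]
  force: 30

```text
time: 6.77
tcp_pos: [0.4491, 0.0505, -0.0196]
eef_rot: [-0.0, 0.133, 0.991, -0.0]
ft_force: [-0.3, -0.3, -0.0]
opening: 0.0428
finger_force: 0.0
```

Emit:
jog_arm:
  plan:
    - [0.4, [0, 0, 0.2], [0, 0, 0]]
    - [0.3, [0, 0, 0.2], [0, 0, 0]]
    - [0.25, [0, 0, 0.2], [0, 0, 0]]
    - [0.15, [0, 0, 0.2], [0, 0, 0]]
    - [0, [0, 0, 0.2], [0, 0, 0]]
    - [0, [0, 0, 0.2], [0, 0, 0]]
    - [0, [0, 0, 0.2], [0, 0, 0]]
  force: 80

```text
time: 7.35
tcp_pos: [0.4494, 0.0506, -0.0207]
eef_rot: [0.0, 0.133, 0.991, 0.0]
ft_force: [-1.3, 1.0, 5.1]
opening: 0.0146
finger_force: 78.4
```

```bash
python3 -c "
from h import *
rel(.4495,.0505,0,164.8)"
```

```text
shift [-0.01 -0.   -2.07] turn [ 0.   0.  -0.1] t 7.35 tcp [ 0.4494  0.0506 -0.0207] F [-1.3  1.   5.1] open 0.0146 q6 -1.29
```

The opening of 14.6 mm is below the 17.6 mm diameter, so the tips hold the bar above its axis. I'll open, go 8 mm lower and grip again.

Emit:
jog_arm:
  plan:
    - [0.4, [0, 0, 0], [0, 0, 0]]
    - [0.4, [0, 0, 0], [0, 0, 0]]
    - [0.4, [0, 0, 0.3], [0, 0, 0]]
    - [0.4, [0, 0, 0.6], [0, 0, 0]]
    - [0.4, [0, 0, 0.7], [0, 0, 0]]
    - [0.4, [0, 0, 0.7], [0, 0, 0]]
  force: 30

```text
time: 7.85
tcp_pos: [0.4496, 0.0506, -0.0264]
eef_rot: [0.0, 0.133, 0.991, 0.0]
ft_force: [-11.0, -1.1, 43.9]
opening: 0.0342
finger_force: 22.0
```

Emit:
jog_arm:
  plan:
    - [0.3, [0, 0, 0], [0, 0, 0]]
    - [0.25, [0, 0, 0], [0, 0, 0]]
    - [0.2, [0, 0, 0], [0, 0, 0]]
    - [0, [0, 0, 0], [0, 0, 0]]
    - [0, [0, 0, 0], [0, 0, 0]]
    - [0, [0, 0, 0], [0, 0, 0]]
  force: 80

```text
time: 8.35
tcp_pos: [0.4523, 0.0505, -0.0251]
eef_rot: [0.003, 0.133, 0.991, 0.0]
ft_force: [-7.4, -2.3, 57.5]
opening: 0.0152
finger_force: 85.9
```

The tips are touching the desk (57 N), so this is full depth. I'm lifting now.

Emit:
jog_arm:
  plan:
    - [0, [0, 0, -0.4], [0, 0, 0]]
    - [0, [0, 0, -0.8], [0, 0, 0]]
    - [0, [0, 0, -2], [0, 0, 0]]
    - [0, [0, 0, -4], [0, 0, 0]]
    - [0, [0, 0, -6], [0, 0, 0]]
    - [0, [0, 0, -6], [0, 0, 0]]
  force: 90

```text
time: 8.85
tcp_pos: [0.4507, 0.0506, 0.034]
eef_rot: [0.002, 0.133, 0.991, 0.0]
ft_force: [1.6, 0.9, -1.6]
opening: 0.0149
finger_force: 88.2
```

Run:
```python
from h import *
rel(.4495,.0505,0,164.8)
p=optics.grab_frame('wrist');q=optics.grab_frame('side')
a=cv2.resize(p['color'][40:360,100:540],(440,320)); b=cv2.resize(q['color'][190:320,210:390],(443,320))
cv2.imwrite('pics/c5.png',np.hstack([a[:,:400],b[:,:400]])[:,:,::-1]); save(p,'w5.png'); save(q,'s5.png')
```

```text
shift [ 0.12 -0.04  3.4 ] turn [ 0.1  0.2 -0.1] t 8.85 tcp [0.4507 0.0506 0.034 ] F [ 1.6  0.9 -1.6] open 0.0149 q6 -1.29
```

View pics/c5.png

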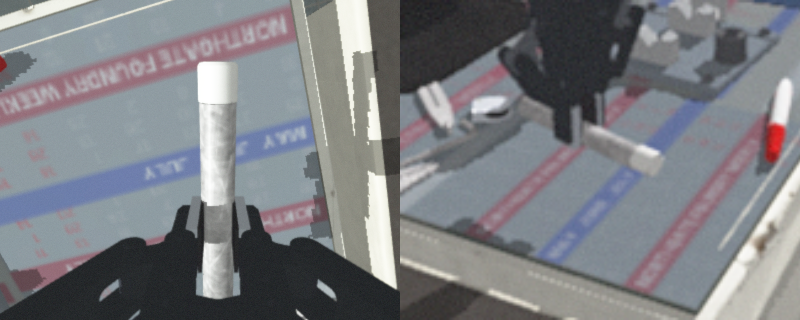

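The bar is held level and lifted: in the wrist crop the cap is at (217,62), in the side crop at (650,160). Next I'll measure how it sits in the grip and work out the place pose.

Run:
```python
from h import *
np.set_printoptions(precision=4,suppress=True)
p=optics.grab_frame('wrist');q=optics.grab_frame('side')
s=telemetry.get_state();t=np.array(s['tcp_pos'])
w=np.radians(164.7);tx=np.array([np.cos(w),np.sin(w),0])
g=p['color'].astype(int).min(2); print(g[96:112,317])
for r in (106,120,150,180,210): 
    k=np.where(g[r,295:340]>160)[0]; print(r,295+k.min(),295+k.max())
for h in (.026,.033): 
    z=t[2]+h; print(h,[round(float((at_z(p,[r,317.5],z)-t)@tx),4) for r in (101,102,103)])
for x in (.0,.079,.063,-.063): print(x,'side',proj(q,t+tx*x+[0,0,.033]),proj(q,t+tx*x+[0,0,.026]))
import pickle;pickle.dump((p,q),open('g.pkl','wb'))
```

```text
[118 115 112 109 119 169 235 239 242 246 249 249 248 248 248 249]
106 297 337
120 297 335
150 299 323
180 300 323
210 301 325
0.026 [0.0788, 0.0783, 0.0779]
0.033 [0.0785, 0.0781, 0.0777]
0.0 side [243.9, 284.1] [247.1, 284.2]
0.079 side [258.8, 315.0] [262.2, 315.0]
0.063 side [255.6, 308.4] [258.9, 308.4]
-0.063 side [233.3, 262.2] [236.4, 262.5]
```

```bash
python3 -c "
from h import *
rel(.5009,-.2273,.12,85.4)"
```

```text
shift [-12.36 -25.42  -8.93] turn [-0.1 -0.1 79.3] t 9.05 tcp [0.4486 0.0506 0.0308] F [-0.2 -0.3 -2.9] open 0.0144 q6 -1.29
```

Emit:
jog_arm:
  plan:
    - [0, [0, 0, -4], [0, 0, 7]]
    - [0, [0, -1, -8], [0, 0, 14]]
    - [0, [-1, -3, -9], [0, 0, 21]]
    - [0, [-2, -6, -9], [0, 0, 28]]
    - [0, [-4, -9, -9], [0, 0, 35]]
    - [0, [-5, -12, -9], [0, 0, 42]]
    - [0, [-7, -15, -9], [0, 0, 49]]
    - [0, [-9, -18, -9], [0, 0, 56]]
    - [0, [-10.5, -21, -9], [0, 0, 63]]
    - [0, [-11.5, -24, -9], [0, 0, 70]]

```text
time: 9.88
tcp_pos: [0.497, -0.213, 0.1203]
eef_rot: [-0.001, 0.68, 0.733, -0.0]
ft_force: [1.0, 0.9, -1.8]
opening: 0.0145
finger_force: 88.9
```

```bash
python3 -c "
from h import *
rel(.5009,-.2273,.06,85.4)"
```

```text
shift [-1.46  0.28  6.03] turn [-0.1 -0.   8.9] t 9.88 tcp [ 0.497  -0.213   0.1203] F [ 1.   0.9 -1.8] open 0.0145 q6 -0.57
```

Emit:
jog_arm:
  plan:
    - [0, [-1.5, 0.3, 1], [0, 0, 7]]
    - [0, [-1.5, 0.3, 3], [0, 0, 9]]
    - [0, [-1.5, 0.3, 5], [0, 0, 9]]
    - [0, [-1.5, 0.3, 6], [0, 0, 9]]
    - [0, [-1.5, 0.3, 6], [0, 0, 9]]
    - [0, [-1.5, 0.3, 6], [0, 0, 9]]

```text
time: 10.38
tcp_pos: [0.5009, -0.2257, 0.0613]
eef_rot: [-0.001, 0.733, 0.68, -0.0]
ft_force: [-0.5, -0.5, -1.9]
opening: 0.0147
finger_force: 88.9
```

Run:
```python
from h import *
import pickle
P={n:optics.grab_frame(n) for n in('top','side','wrist')}
pickle.dump(P,open('pl.pkl','wb'))
rel(.5009,-.2273,.009,85.4)
w=P['wrist']['color']; s=P['side']['color'][160:260,240:360]
im=np.hstack([cv2.resize(w[60:400,60:560],(500,340)),cv2.resize(s,(300,250)).repeat(1,0) if 0 else cv2.copyMakeBorder(cv2.resize(s,(300,250)),0,90,0,0,cv2.BORDER_CONSTANT)])
cv2.imwrite('pics/c6.png',im[:,:,::-1])
```

```text
shift [-0.12 -0.08  5.38] turn [0.1 0.  0.3] t 10.53 tcp [ 0.5018 -0.2261  0.0628] F [ 0.6  0.6 -2.4] open 0.0145 q6 -0.43
```

View pics/c6.png

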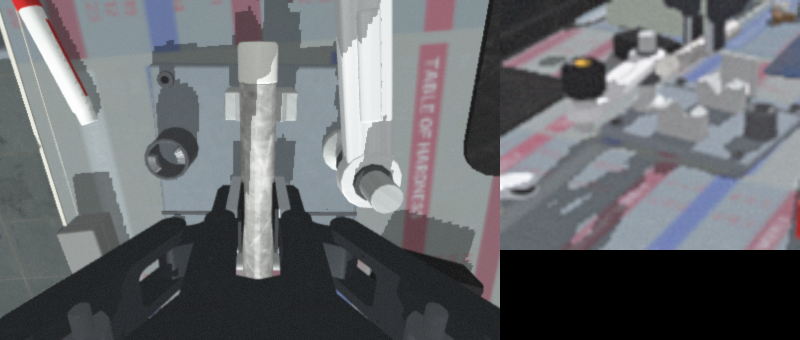

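The wrist crop shows the bar centred over the far saddle, whose edges are at columns 225 and 296 with the bar at about 259. The boss is at (172,152) and the post top at (386,195).

Run:
```python
from h import *
import pickle
np.set_printoptions(precision=4,suppress=True)
p=pickle.load(open('pl.pkl','rb'))['wrist']
for n,rc,z in [('sadL',(165,285),.0405),('sadR',(165,356),.0405),('boss',(214,230),.04),('post',(257,448),.095),('barcap',(105,318),.095),('bar low',(240,319),.095)]: print(n,at_z(p,rc,z))
print(p['color'][165,275:365].mean(1).astype(int))
```

```text
sadL [ 0.4829 -0.1839  0.0405]
sadR [ 0.531  -0.1875  0.0405]
boss [ 0.4397 -0.2163  0.04  ]
post [ 0.5716 -0.2306  0.095 ]
barcap [ 0.5079 -0.1483  0.095 ]
bar low [ 0.5034 -0.2154  0.095 ]
[148 150 151 152 150 152 152 150 150 145 179 194 199 200 199 198 201 199
 200 198 186 183 184 182 157 129 120 115 114 112 110 110 113 115 118 122
 121 121 123 126 129 176 194 200 200 197 188 187 184 178 177 179 177 181
 182 181 171 155 146 145 136 129 126 122 122 127 146 173 173 171 171 179
 196 197 200 201 199 198 200 199 196 177 143 147 149 150 152 146 147 148]
```

Emit:
jog_arm:
  plan:
    - [0, [0, 0.15, 2], [0, 0, 0]]
    - [0, [0, 0.15, 4], [0, 0, 0]]
    - [0, [0, 0.15, 4.7], [0, 0, 0]]
    - [0, [0, 0.15, 5], [0, 0, 0]]
    - [0, [0, 0.15, 5.1], [0, 0, 0]]
    - [0, [0, 0.15, 5.1], [0, 0, 0]]

```text
time: 11.03
tcp_pos: [0.5031, -0.2263, 0.0117]
eef_rot: [0.001, 0.733, 0.68, 0.0]
ft_force: [0.6, -0.1, -1.2]
opening: 0.0143
finger_force: 88.9
```

Emit:
jog_arm:
  plan:
    - [0, [0, 0, 0.1], [0, 0, 0]]
    - [0, [0, 0, 0.2], [0, 0, 0]]
    - [0, [0, 0, 0.3], [0, 0, 0]]
    - [0, [0, 0, 0.3], [0, 0, 0]]

```text
time: 11.37
tcp_pos: [0.5035, -0.2264, 0.0091]
eef_rot: [0.001, 0.733, 0.68, 0.0]
ft_force: [-1.0, 1.3, 6.3]
opening: 0.0148
finger_force: 90.2
```

Seated in the saddles as expected. I'll slide towards the stop (tool -x).

Emit:
jog_arm:
  plan:
    - [0, [-0.3, 0, 0], [0, 0, 0]]
    - [0, [-0.5, 0, 0], [0, 0, 0]]
    - [0, [-0.7, 0, 0], [0, 0, 0]]
    - [0, [-0.8, 0, 0], [0, 0, 0]]
    - [0, [-0.8, 0, 0], [0, 0, 0]]

```text
time: 11.78
tcp_pos: [0.5029, -0.2336, 0.0091]
eef_rot: [0.0, 0.733, 0.68, 0.001]
ft_force: [1.3, 7.2, 8.8]
opening: 0.0145
finger_force: 90.3
```

Emit:
jog_arm:
  plan:
    - [0, [-0.1, 0, 0], [0, 0, 0]]
    - [0, [-0.2, 0, 0], [0, 0, 0]]
    - [0, [-0.2, 0, 0], [0, 0, 0]]

```text
time: 12.03
tcp_pos: [0.5027, -0.2354, 0.009]
eef_rot: [0.0, 0.733, 0.68, 0.001]
ft_force: [-0.2, 7.5, 8.8]
opening: 0.0145
finger_force: 90.4
```

Constant 7.5 N is sliding friction only, so I'll go on.

Emit:
jog_arm:
  plan:
    - [0, [-0.1, 0, 0], [0, 0, 0]]
    - [0, [-0.2, 0, 0], [0, 0, 0]]
    - [0, [-0.3, 0, 0], [0, 0, 0]]
    - [0, [-0.3, 0, 0], [0, 0, 0]]

```text
time: 12.37
tcp_pos: [0.5024, -0.2384, 0.009]
eef_rot: [0.0, 0.733, 0.68, 0.001]
ft_force: [-0.5, 8.5, 9.1]
opening: 0.0147
finger_force: 90.4
```

Emit:
jog_arm:
  plan:
    - [0, [-0.1, 0, 0], [0, 0, 0]]
    - [0, [-0.2, 0, 0], [0, 0, 0]]
    - [0, [-0.3, 0, 0], [0, 0, 0]]
    - [0, [-0.3, 0, 0], [0, 0, 0]]

```text
time: 12.7
tcp_pos: [0.5023, -0.2392, 0.009]
eef_rot: [-0.001, 0.734, 0.68, 0.002]
ft_force: [4.5, 24.3, 13.3]
opening: 0.0141
finger_force: 90.9
```

The stop is reached (24 N along y, TCP y -0.2392). I'll release and rise.

Emit:
jog_arm:
  plan:
    - [0, [0.1, 0, 0], [0, 0, 0]]
    - [0.3, [0.1, 0, 0], [0, 0, 0]]
    - [0.45, [0.1, 0, 0], [0, 0, 0]]
    - [0.45, [0.1, 0, 0], [0, 0, 0]]
    - [0.45, [0.1, 0, 0], [0, 0, 0]]
    - [0.45, [0.1, 0, -2], [0, 0, 0]]
    - [0.45, [0.1, 0, -6], [0, 0, 0]]
    - [0.45, [0.1, 0, -10], [0, 0, 0]]
    - [0.6, [0.1, 0, -14], [0, 0, 0]]
    - [0.8, [0.1, 0, -14], [0, 0, 0]]
  force: 40

```text
time: 13.53
tcp_pos: [0.5045, -0.2431, 0.1555]
eef_rot: [0.005, 0.733, 0.68, 0.002]
ft_force: [1.3, 0.2, 1.1]
opening: 0.061
finger_force: 0.0
```

Run:
```python
from h import *
import pickle
np.set_printoptions(precision=4,suppress=True)
P={n:optics.grab_frame(n) for n in('wrist','side','top')}
pickle.dump(P,open('af.pkl','wb'))
rel(.5616,-.0963,.15,85)
w=P['wrist']['color'][0:400,120:640]; s=P['side']['color'][165:235,255:355]
im=np.hstack([w,cv2.copyMakeBorder(cv2.resize(s,(280,196)),0,204,0,0,cv2.BORDER_CONSTANT)])
cv2.imwrite('pics/c7.png',im[:,:,::-1])
```

```text
shift [14.9   4.92 -0.21] turn [0.  0.  0.7] t 13.68 tcp [ 0.5014 -0.2412  0.1479] F [-0.1 -0.2  0.1] open 0.068 q6 -0.46
```

View pics/c7.png

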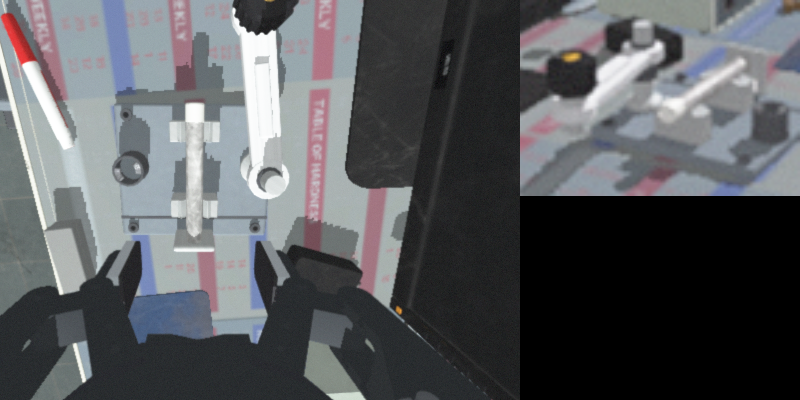

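The wrist crop shows the bar seated in both saddles with its bare end at the stop plate (194,240). The knob is at the top edge (265,5), and there's black furniture on the right. I'll refine the knob position and check clearance to that furniture.

Run:
```python
from h import *
import pickle
np.set_printoptions(precision=4,suppress=True)
P=pickle.load(open('af.pkl','rb'));w,s,t=P['wrist'],P['side'],P['top']
print('post',at_z(w,(181,391),.095),'boss',at_z(w,(167,252),.04),'stop',at_z(w,(246,314),.057))
for rc in [(228,200),(200,240),(172,283)]: print('mon side z0',at_z(s,rc,0))
for rc in [(10,475),(100,468),(184,500)]: print('pad z0',at_z(w,rc,0),at_z(w,rc,.03)[:2])
for rc in [(5,560),(150,540),(310,516)]: print('mon wrist',at_z(w,rc,0)[:2],at_z(w,rc,.1)[:2])
for p,n in((t,'top'),(s,'side')):
    g=p['color'].astype(int); m=((g[:,:,0]>170)&(g[:,:,2]<110)&(g[:,:,0]-g[:,:,1]>25)&(g[:,:,1]>100)).astype(np.uint8)
    k,_,st,c=cv2.connectedComponentsWithStats(m); i=1+st[1:,4].argmax(); print(n,st[i],c[i]); 
    if n=='top': a=(p,c[i][::-1])
    else: b=(p,c[i][::-1])
print('knob dot',tri([a,b]),at_z(*a,.112),at_z(*b,.112))
```

```text
post [ 0.5678 -0.2279  0.095 ] boss [ 0.4414 -0.2169  0.04  ] stop [ 0.4977 -0.3015  0.057 ]
mon side z0 [ 0.7283 -0.0177  0.    ]
mon side z0 [ 0.742  -0.1948  0.    ]
mon side z0 [ 0.7519 -0.4451  0.    ]
pad z0 [ 0.6766 -0.0832  0.    ] [ 0.661  -0.0911]
pad z0 [ 0.6764 -0.1688  0.    ] [ 0.6608 -0.1686]
pad z0 [ 0.7225 -0.267   0.    ] [ 0.7026 -0.2577]
mon wrist [ 0.762  -0.0846] [ 0.6834 -0.1103]
mon wrist [ 0.7643 -0.2298] [ 0.685  -0.2105]
mon wrist [ 0.7663 -0.4508] [ 0.6864 -0.363 ]
top [281 144   6   5  17] [283.1765 145.3529]
side [ 93 202  60  22 540] [125.9222 213.4574]
knob dot [0.6687 0.023  0.0752] [ 0.56   -0.0961  0.112 ] [0.742  0.1539 0.112 ]
```

Emit:
jog_arm:
  plan:
    - [1, [4, 1.5, 0], [0, 0, 0]]
    - [1, [8, 3, 0], [0, 0, 0]]
    - [1, [12, 4.5, 0], [0, 0, 0]]
    - [1, [14.8, 5, 0], [0, 0, 0]]
    - [1, [14.8, 5, 0], [0, 0, 0]]
    - [1, [14.8, 5, 0], [0, 0, 0]]
    - [1, [14.8, 5, 0], [0, 0, 0]]

```text
time: 14.27
tcp_pos: [0.5618, -0.0976, 0.1467]
eef_rot: [-0.001, 0.733, 0.68, -0.001]
ft_force: [-0.4, -0.4, -0.2]
opening: 0.085
finger_force: 0.0
```

Run:
```python
from h import *
np.set_printoptions(precision=4,suppress=True)
w=optics.grab_frame('wrist');rel(.563,-.0968,.062,85)
print(proj(w,[.562,-.0965,.112]))
g=w['color'].astype(int);m=((g[:,:,0]>170)&(g[:,:,2]<120)&(g[:,:,0]-g[:,:,2]>80)&(g[:,:,1]>100)).astype(np.uint8)
k,_,st,c=cv2.connectedComponentsWithStats(m)
for i in range(1,k):
    if st[i,4]>20: print(st[i],c[i],at_z(w,c[i][::-1],.112))
c=w['color'][120:320,180:460]; cv2.imwrite('pics/c8.png',cv2.resize(c,(560,400))[:,:,::-1])
```

```text
shift [0.13 0.12 8.5 ] turn [-0.1 -0.   0.7] t 14.32 tcp [ 0.5618 -0.0981  0.147 ] F [ 0.  -0.9  0.4] open 0.0854 q6 -0.18
[213.5, 317.5]
[310 205  17  17  34] [315.     211.0882] [ 0.5602 -0.0944  0.112 ]
```

View pics/c8.png

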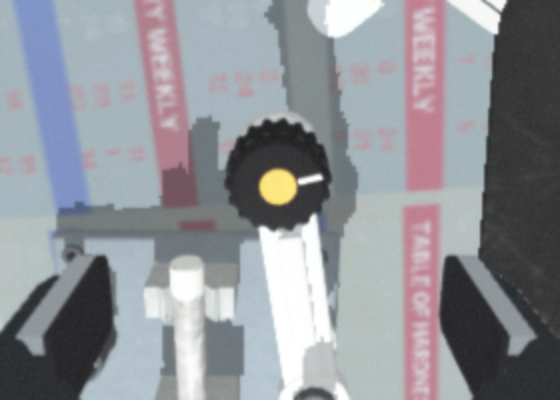

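The crop shows the knob's yellow centre at (277,187), matching the projection, with its white mark pointing right (fixture +x). It lies midway between the open fingers. I'll descend and grip.

Emit:
jog_arm:
  plan:
    - [1, [0.13, 0.1, 2], [0, 0, 0]]
    - [1, [0.13, 0.1, 5], [0, 0, 0]]
    - [1, [0.13, 0.1, 7.5], [0, 0, 0]]
    - [1, [0.13, 0.1, 8.3], [0, 0, 0]]
    - [0.8, [0.13, 0.1, 8.3], [0, 0, 0]]
    - [0.6, [0.13, 0.1, 8.3], [0, 0, 0]]
    - [0.4, [0.13, 0.1, 8.3], [0, 0, 0]]
    - [0.4, [0.13, 0.1, 8.3], [0, 0, 0]]
    - [0.3, [0.13, 0.1, 8.3], [0, 0, 0]]
    - [0.3, [0.13, 0.1, 8.3], [0, 0, 0]]
  force: 30

```text
time: 15.15
tcp_pos: [0.5643, -0.0964, 0.066]
eef_rot: [0.001, 0.733, 0.68, 0.001]
ft_force: [0.9, -1.7, 2.2]
opening: 0.0407
finger_force: 33.5
```

```bash
python3 -c "
from h import *
rel(.563,-.0968,.062,85)"
```

```text
shift [-0.05 -0.13  0.4 ] turn [0.1 0.  0.7] t 15.15 tcp [ 0.5643 -0.0964  0.066 ] F [ 0.9 -1.7  2.2] open 0.0407 q6 -0.18
```

```bash
cat > sw.py <<'E'
from h import *
import sys
s=telemetry.get_state();t=np.array(s['tcp_pos'])[:2];q=s['eef_rot'];psi=2*np.arctan2(q[2],q[1])
piv=np.array([.5708,-.2318]);v=t-piv;print('yaw',np.degrees(psi),'r',np.linalg.norm(v),'ang',np.degrees(np.arctan2(v[1],v[0])),s['ft_force'],s['ft_torque'])
tx=np.array([np.cos(psi),np.sin(psi)]);ty=np.array([np.sin(psi),-np.cos(psi)])
for a in map(float,sys.argv[1:]):
    r=np.radians(a);n=.136*np.array([np.cos(r),np.sin(r)]);a0=np.degrees(np.arctan2(v[1],v[0]))
    d=(piv+n-t)*100;print(round(d@tx,2),round(d@ty,2),'turn',-round(a-a0,1))
E
python3 sw.py 96 102 108 114 120 126 132 138 144 150
```

```text
yaw 85.70638860345507 r 0.13555442088801148 ang 92.72817862549904 [ 0.92694278 -1.71699193  2.20838727] [-0.36872708 -0.14844808  0.01150409]
-0.07 -0.77 turn -3.3
-0.4 -2.16 turn -9.3
-0.87 -3.5 turn -15.3
-1.48 -4.79 turn -21.3
-2.22 -6.01 turn -27.3
-3.08 -7.14 turn -33.3
-4.06 -8.17 turn -39.3
-5.14 -9.1 turn -45.3
-6.31 -9.91 turn -51.3
-7.55 -10.6 turn -57.3
```

Emit:
jog_arm:
  plan:
    - [0.3, [-0.05, -0.75, 0], [0, 0, -3.3]]
    - [0.3, [-0.4, -2.15, 0], [0, 0, -9.3]]
    - [0.3, [-0.85, -3.5, 0], [0, 0, -15.3]]
    - [0.3, [-1.5, -4.8, 0], [0, 0, -21.3]]
    - [0.3, [-2.2, -6, 0], [0, 0, -27.3]]
    - [0.3, [-3.1, -7.15, 0], [0, 0, -33.3]]
    - [0.3, [-4.05, -8.15, 0], [0, 0, -39.3]]
    - [0.3, [-5.15, -9.1, 0], [0, 0, -45.3]]
    - [0.3, [-6.3, -9.9, 0], [0, 0, -51.3]]
    - [0.3, [-7.55, -10.6, 0], [0, 0, -57.3]]

```text
time: 15.98
tcp_pos: [0.4531, -0.1643, 0.0659]
eef_rot: [0.002, 0.315, 0.949, -0.0]
ft_force: [5.4, -2.8, 1.5]
opening: 0.0409
finger_force: 33.5
```

```bash
python3 sw.py 156 162 168 172 174 175.4 177
```

```text
yaw 143.30200641973744 r 0.1356410861737037 ang 150.17844885021844 [ 5.40204599 -2.76684806  1.54445315] [-0.34778269 -0.94340803  0.01975292]
-0.2 -1.37 turn -5.8
-0.58 -2.74 turn -11.8
-1.11 -4.06 turn -17.8
-1.54 -4.91 turn -21.8
-1.77 -5.32 turn -23.8
-1.95 -5.6 turn -25.2
-2.15 -5.92 turn -26.8
```

Emit:
jog_arm:
  plan:
    - [0.3, [-0.2, -1.35, 0], [0, 0, -5.8]]
    - [0.3, [-0.6, -2.75, 0], [0, 0, -11.8]]
    - [0.3, [-1.1, -4.05, 0], [0, 0, -17.8]]
    - [0.3, [-1.55, -4.9, 0], [0, 0, -21.8]]
    - [0.3, [-1.75, -5.3, 0], [0, 0, -23.8]]
    - [0.3, [-1.9, -5.6, 0], [0, 0, -25]]
    - [0.3, [-1.9, -5.6, 0], [0, 0, -25]]

```text
time: 16.57
tcp_pos: [0.4355, -0.2208, 0.066]
eef_rot: [0.002, 0.104, 0.995, -0.001]
ft_force: [7.7, -0.6, 2.2]
opening: 0.0404
finger_force: 33.5
```

```bash
python3 sw.py 175.4 176.5 178
```

```text
yaw 168.02633205284903 r 0.13576775027002969 ang 175.35825042077693 [ 7.6894033  -0.64325129  2.2192236 ] [-0.0474012  -1.02782484  0.04946401]
0.02 -0.01 turn -0.0
-0.01 -0.27 turn -1.1
-0.07 -0.62 turn -2.6
```

Emit:
jog_arm:
  plan:
    - [0.3, [-0.1, -0.1, 0], [0, 0, -0.4]]
    - [0.3, [-0.1, -0.2, 0], [0, 0, -0.8]]
    - [0.3, [-0.1, -0.3, 0], [0, 0, -1.2]]
    - [0.3, [-0.1, -0.4, 0], [0, 0, -1.6]]
    - [0.3, [-0.1, -0.4, 0], [0, 0, -1.6]]

```text
time: 16.98
tcp_pos: [0.4351, -0.2225, 0.0653]
eef_rot: [0.001, 0.091, 0.996, 0.001]
ft_force: [9.9, 12.2, 2.3]
opening: 0.0408
finger_force: 33.7
```

Emit:
jog_arm:
  plan:
    - [0.2, [-0.1, 0.1, 0], [0, 0, 0]]
    - [0.2, [-0.1, 0.1, 0.2], [0, 0, 0]]
    - [0.2, [-0.1, 0.1, 0.5], [0, 0, 0]]
    - [0.2, [-0.1, 0.1, 0.8], [0, 0, 0]]
    - [0.2, [-0.1, 0.1, 1.1], [0, 0, 0]]
    - [0.2, [-0.1, 0.1, 1.2], [0, 0, 0]]
    - [0.2, [-0.1, 0.1, 1.2], [0, 0, 0]]
  force: 60

```text
time: 17.57
tcp_pos: [0.4354, -0.222, 0.0535]
eef_rot: [0.0, 0.091, 0.996, 0.001]
ft_force: [2.3, 8.0, 12.4]
opening: 0.04
finger_force: 62.6
```

```bash
python3 sw.py
```

```text
yaw 169.6063510518552 r 0.13578631020685666 ang 175.85657011515386 [ 2.28215115  7.95872096 12.38570068] [ 1.65437732 -0.33992101  0.00363286]
```

Emit:
jog_arm:
  plan:
    - [0.2, [0, 0, 0], [0, 0, 7]]
    - [0.2, [0, 0, 0], [0, 0, 14]]
    - [0.2, [0, 0, 0], [0, 0, 21]]
    - [0.2, [0, 0, 0], [0, 0, 28]]
    - [0.2, [0, 0, 0], [0, 0, 35]]
    - [0.2, [0, 0, 0], [0, 0, 42]]
    - [0.2, [0, 0, 0], [0, 0, 49]]
    - [0.2, [0, 0, 0], [0, 0, 56]]
    - [0.2, [0, 0, 0], [0, 0, 63]]
    - [0.2, [0, 0, 0], [0, 0, 70]]

```text
time: 18.4
tcp_pos: [0.4355, -0.2222, 0.0538]
eef_rot: [0.0, 0.648, 0.762, 0.001]
ft_force: [0.3, 7.3, 12.4]
opening: 0.04
finger_force: 62.8
```

```bash
python3 sw.py
```

```text
yaw 99.26283578435454 r 0.13565388193286926 ang 175.95060707420396 [ 0.25481772  7.30509127 12.42070078] [ 1.32007294 -0.52877536  0.06710738]
```

Emit:
jog_arm:
  plan:
    - [0.2, [0, 0, 0], [0, 0, 4]]
    - [0.2, [0, 0, 0], [0, 0, 7]]
    - [0.2, [0, 0, 0], [0, 0, 10]]
    - [0.2, [0, 0, 0], [0, 0, 10]]
    - [0.2, [0, 0, 0], [0, 0, 10]]

```text
time: 18.82
tcp_pos: [0.4354, -0.2222, 0.0537]
eef_rot: [0.0, 0.71, 0.705, 0.001]
ft_force: [-0.8, 6.4, 13.0]
opening: 0.0401
finger_force: 62.8
```

```bash
python3 sw.py
```

```text
yaw 89.58350036527249 r 0.1357494282444713 ang 175.96550065731373 [-0.76530148  6.434742   13.03389548] [ 1.1842164  -0.39360331 -0.07595517]
```

Emit:
jog_arm:
  plan:
    - [0.2, [0, 0, -0.1], [0, 0, 0]]
    - [0.2, [0, 0, -0.2], [0, 0, 0]]
    - [0.2, [0, 0, -0.3], [0, 0, 0]]
    - [0.2, [0, 0, -0.3], [0, 0, 0]]

```text
time: 19.15
tcp_pos: [0.4354, -0.2222, 0.0564]
eef_rot: [0.0, 0.71, 0.705, 0.001]
ft_force: [2.2, 6.6, 4.6]
opening: 0.0397
finger_force: 61.7
```

Emit:
jog_arm:
  plan:
    - [0.2, [0, 0, -0.1], [0, 0, 0]]
    - [0.2, [0, 0, -0.15], [0, 0, 0]]
    - [0.2, [0, 0, -0.15], [0, 0, 0]]

```text
time: 19.4
tcp_pos: [0.4352, -0.2221, 0.0569]
eef_rot: [-0.0, 0.71, 0.705, 0.001]
ft_force: [6.5, 3.3, -11.3]
opening: 0.0398
finger_force: 62.2
```

The thread holds: lifting 0.5 mm gives -11 N. I'll take the pull off, add a small twist to be sure it is home, then release.

Emit:
jog_arm:
  plan:
    - [0.2, [0, 0, 0.1], [0, 0, 0]]
    - [0.2, [0, 0, 0.1], [0, 0, 1.5]]
    - [0.2, [0, 0, 0.1], [0, 0, 3]]
    - [0.2, [0, 0, 0.1], [0, 0, 3]]

```text
time: 19.73
tcp_pos: [0.4353, -0.2221, 0.0565]
eef_rot: [-0.0, 0.728, 0.685, 0.001]
ft_force: [3.2, 5.0, -0.8]
opening: 0.04
finger_force: 63.6
```

```bash
python3 sw.py
```

```text
yaw 86.51170482308503 r 0.13584407359270534 ang 175.91316422158027 [ 3.20035443  5.03069425 -0.76167639] [ 0.9049906  -1.05620162 -0.04429092]
```

Emit:
jog_arm:
  plan:
    - [0.7, [0, 0, 0], [0, 0, 0]]
    - [0.8, [0, 0, 0], [0, 0, 0]]
    - [0.8, [0, 0, 0], [0, 0, 0]]
    - [0.8, [0, 0, -0.5], [0, 0, 0]]
    - [0.8, [0, 0, -3], [0, 0, 0]]
    - [0.8, [0, 0, -7], [0, 0, 0]]
    - [0.8, [0, 0, -11], [0, 0, 0]]
    - [0.8, [0, 0, -13], [0, 0, 0]]
    - [0.8, [0, 0, -13], [0, 0, 0]]
  force: 30

```text
time: 20.48
tcp_pos: [0.4368, -0.224, 0.1913]
eef_rot: [0.004, 0.728, 0.686, 0.001]
ft_force: [0.7, 0.6, 0.1]
opening: 0.0681
finger_force: 0.0
```

Run:
```python
from h import *
import pickle
np.set_printoptions(precision=4,suppress=True)
rel(.435,-.222,.19,86)
w=optics.grab_frame('wrist');save(w,'w9.png')
for z in(.1025,.112): print(z,'knob pred',proj(w,[.435,-.222,z]))
g=w['color'].astype(int);m=((g[:,:,0]>170)&(g[:,:,2]<120)&(g[:,:,0]-g[:,:,2]>80)&(g[:,:,1]>100)).astype(np.uint8)
k,_,st,c=cv2.connectedComponentsWithStats(m);i=1+st[1:,4].argmax();r,q=c[i][::-1];print(st[i],r,q,at_z(w,(r,q),.1025))
# white mark on the knob around the yellow dot
yy,xx=np.mgrid[0:400,0:640];d=np.hypot(yy-r,xx-q);b=(g.min(2)>170)&(d<22)&(d>8)
ry=yy[b]-r;rx=xx[b]-q;print(b.sum(),'mark img angle',np.degrees(np.arctan2(-ry.mean(),rx.mean())),np.hypot(ry.mean(),rx.mean()))
for n in('bar','strap'): print(n,boxes_of(n,w)[:1])
print('seat pred',proj(w,[.503,-.2317,.042]),'post',proj(w,[.5713,-.233,.095]))
```

```text
shift [ 0.19 -0.19  0.13] turn [0.4 0.2 0.6] t 20.48 tcp [ 0.4368 -0.224   0.1913] F [0.7 0.6 0.1] open 0.0681 q6 -0.51
0.1025 knob pred [192.6, 314.7]
0.112 knob pred [195.5, 314.6]
[309 184  14  15 164] 190.8658536585366 315.5731707317073 [ 0.436  -0.2203  0.1025]
26 mark img angle 7.975175861424096 15.11144455274491
bar [{'at': [161.5, 378.3], 'confidence': 0.61}]
strap [{'at': [181.4, 365.7], 'confidence': 0.63}]
seat pred [182.8, 374.0] post [193.1, 454.5]
```

The knob mark has turned about 83–86° relative to the strap, the knob sits over the boss, and the thread holds. I'm handing in.

```bash
python3 -c "
from h import *
print(workorder.finish_job())"
```

```text
the job is handed in; nothing more can be done
None
```

I've handed the job in: the bar lies in both saddles with its bare end pressed against the stop, the strap is closed over it, and the knob is pushed in and turned home with its thread holding (20.5 s used, verdict not shown).

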